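# Lay the rinsed brush pot down to drain

### The job

One rinsed brush pot is still standing upright in the draining tray. With the fingertips only, tip it over onto its side, away from the tray's high back board, lowering it gently all the way down without letting it drop, and slide it straight back along the tray until its base is flat against the back board, mouth facing away from the board. Do not pick it up or grip it, and leave the pot already lying there and the things on the table where they are.

Things in the scene. Friction and masses are not known exactly. Their poses are not given: they have to be found in the camera images.
- tray: Grey plastic draining tray fixed to the table, 260 (x) by 350 mm (y) outside, 250 by 340 inside, rim 24 mm high. Origin: centre of its underside, z up. Pots rest on its flat ribbed floor, 10 mm above the table. On the -y side stands the back board. +y points from the back board to the open end: the way the pot must fall.
- backboard (a point): Middle of the foot of the back board's inner face, at tray floor height (170 mm towards -y from the tray's centre); axes as the tray's. The board is flat, as wide as the tray, 5 mm thick, its top 85 mm above the table.
- pot: Stiff white square pot, 84 x 84 x 180 mm tall, open top, walls 4 mm (mouth 76 x 76 inside), bottom 6 mm, 0.18 to 0.37 kg. Origin: centre of its underside; z from base to mouth, sides parallel to x and y. Starts upright in the tray's +x half, its y within 7 degrees of the tray's y, base 10 to 50 mm from the back board. Tipped about 28 degrees it balances on its edge; beyond that it falls.
- pot_mouth (a point): Centre of the pot's open mouth, in the plane of the rim, 180 mm above the base along the pot's z. Axes as the pot's.
- pot_edge (a point): Middle of the pot's bottom edge on its +y side (42 mm from the origin), on the tray; the pot turns over this edge when it is tipped. Once the pot lies, this edge is the lower edge of its base. Axes as the pot's.
- drying_pot: A pot of the same make already lying on its side in the -x half of the tray, base near the back board, mouth to the tray's +y; 84 mm wide (x), 180 mm long (y), 84 mm high; origin at the centre of the side it lies on. Leave it alone.
- jar: Lidded glass jar standing on the table beside the tray's back board, 90 mm across, 145 mm tall; origin at the centre of its underside. Leave it alone.
- eraser: Whiteboard eraser lying on the table beyond the tray's open end, 130 x 52 x 33 mm; origin at the centre of its underside. Leave it alone.
- brush: Paint brush, 200 mm long, lying on the table between the tray's open end and the eraser, roughly along the robot's x; origin under its middle. Leave it alone.
Things that resemble listed ones, but are neither listed nor needed, are in the scene too. Leave any red look-alike of the pot alone.

How it is judged:
By the outcome, as a careful person would: the job done as asked, in the order asked, and still so for the second after the job is handed in, with the robot touching nothing.
It also fails if it takes over 61 s, if anything falls off the work surface, if the arm or the gripper's body presses on something with over 40 N, if the wrist force passes 120 N, or if a joint passes its speed limit or range.

### The arm

A 6-joint arm with a two-finger parallel gripper is mounted at the origin on the work surface. World frame = base frame: x ahead of the robot, y to its left, z up, the work surface at z = 0. Lengths are in m, angles in degrees, forces in N, time in s.
With the tool pointing down it reaches from about 0.4 to 0.825 m from the base axis. Payload 7 kg.
Tool frame: the origin (TCP) lies midway between the tips of the shut fingers; the grasp point (between the pads) lies r.tcp_to_grasp behind it (r.tcp_to_grasp is the distance from the TCP to the grasp point, in m); x points along the fingers, y is the direction in which the jaws open and shut, and the axes are right-handed (so a half turn about x gives the same grasp; the last joint's range is limited). The gripper opens to 88 mm and grips with 3 to 60 N. Pads are 19 mm wide; open, the fingers measure 130 mm over their backs; the gripper's body (78 mm by 193 mm) begins 47 mm behind the grasp point.
Start: joints at [-49.383, 20.546, 0.682, 0, -70.136, -16.507], TCP at [0.276, -0.616, 0.203] pointing down, gripper open.
Joint ranges: [-176.03, 176.03], [-82.01, 121.73], [-58.28, 71.71], [-173.87, 95.51], [-174.79, -0.11], [-173.66, 173.66]. Speed limits (degrees/s): [136.94, 136.94, 172.46, 180, 180, 180].

### API

Orientations are given as [roll, pitch, yaw] about the fixed x, y, z axes, in that order (R = Rz(yaw) Ry(pitch) Rx(roll)).
In Python, from plant import r gives the robot as it stands.
- The arm moves only by the tool carry_out, never from a script. Its argument "moves" is a list of rows, each a list of 7 numbers: the shift along the world's x, y, z in mm, then the turn, a rotation vector about the world's x, y, z in rad, then the opening in per cent of the stroke, from 0 (shut) to 100 (fully open). In form: [[x, y, z, wx, wy, wz, claw], ...]. A call has 1 to 5 rows; each row is the pose to reach, as a shift and turn from the pose commanded when the call began; what a row does not reach only later rows make up. A row lasts 1/10 s, in which the tool goes at most 50 mm and 8.59 degrees, less where a joint would pass 70% of its speed; a pose out of reach is approached as far as the arm can. A call with a gripper value outside its range is refused whole. The fingers move at their own pace and stop on an object; "squeeze" is the grip in N (left out, the last holds). Time passes only in rows, so rows that repeat a pose let the fingers close. It gives the time, the measured TCP pose, the force and the opening at its end, in the units of the state.
- r.get_state(): the state, without advancing time (a new reading comes with each control period).
- r.capture(name): name is "side" or "top"; returns the picture (384x512x3 uint8, blue, green, red); there is no depth.
- r.camera_params(name): a dict with "K" (3x3 intrinsics, pixels), "rvec" (rotation vector, rad) and "tvec" (3), from world to camera coordinates, as OpenCV has them. Camera axes: x right, y down, z forward; pixel columns grow to the right and rows downward; lengths in m; the calibration is good to about 2 mm. A picture is of the moment at which its call begins. camera_params takes no time and is no camera call.
- r.close_job(): hands the job in, once; it reports no verdict.
The state is a dict: "time_s": time; "joints": joint angles; "qd": joint speeds; "joint_torque": joint torques, N m; "tcp_pos": TCP position; "eef_rot": TCP orientation; "contact_force": force on the tool from outside, world axes, zero at the start; "moment": the same for the moment, N m; "gripper_width": finger opening in m.
Only numpy, scipy, OpenCV 4.12 (cv2) and the standard library are available. Lean on these libraries where they do the work, as an engineer would, in place of code of your own. Each camera call takes 0.05 s, during which the arm holds its last target. There are 200 camera calls.

## Working session

There is one attempt and no reset: what is moved stays moved. The work goes in short steps, Python scripts to look and compute and a tool call to move; the robot and the scene stay as the last step left them, time stands still between calls to the robot, and variables do not carry over. Pictures are saved under pics/ and viewed, about 8 in all and at most 12, crops included, and the job is handed in when it is done.

Besides the shell and the picture viewer there is one more tool, called as name(argument=value, ...), one argument or row to a line, values as JSON. carry_out: Moves the arm, as the interface text tells. Its arguments: {"type":"object","properties":{"moves":{"type":"array"},"squeeze":{"type":"number"}},"required":["moves"]}

```bash
ls; mkdir -p pics
python3 - <<'E'
from plant import r
import cv2
for n in("side","top"):
    im=r.capture(n);cv2.imwrite(f"pics/{n}0.png",im)
    p=r.camera_params(n);R=cv2.Rodrigues(p["rvec"])[0];print(n,p["K"],(-R.T@p["tvec"].ravel()),R.round(3))
a=[cv2.imread(f"pics/{n}0.png") for n in("side","top")]
print(r.get_state(), r.tcp_to_grasp)
E
```

```text
pics
side [[423.04905483   0.         253.39100449]
 [  0.         423.04905483 188.95902977]
 [  0.           0.           1.        ]] [0.13767209 0.74525313 0.98790169] [[-0.869 -0.495  0.   ]
 [-0.351  0.616 -0.705]
 [ 0.349 -0.613 -0.709]]
top [[412.58513915   0.         259.18438655]
 [  0.         412.58513915 192.09600087]
 [  0.           0.           1.        ]] [ 0.33645232 -0.00874274  1.51680737] [[ 0.004 -1.    -0.004]
 [-0.99  -0.003 -0.142]
 [ 0.142  0.004 -0.99 ]]
{'time_s': 0.1, 'joints': array([-4.93834315e+01,  2.05869497e+01,  6.40194059e-01, -1.82349960e-02,
       -7.01350113e+01, -1.65047951e+01]), 'qd': array([-0.0229907 , -0.06515548,  0.19833107,  0.01056927, -0.09475631,
        0.00795421]), 'joint_torque': array([-7.78753019e-05, -5.84162915e+01,  2.93749648e+01,  7.01540440e+00,
        1.02045995e-02, -5.83468932e-05]), 'tcp_pos': array([ 0.27551899, -0.61570716,  0.20192803]), 'eef_rot': array([ 94.66525726,  89.91645484, 118.77082215]), 'contact_force': array([-0.52456781,  0.26958999, -0.17778236]), 'moment': array([0.01708876, 0.01059265, 0.00686764]), 'gripper_width': 0.0876209638370358} 0.0188
```

View pics/side0.png

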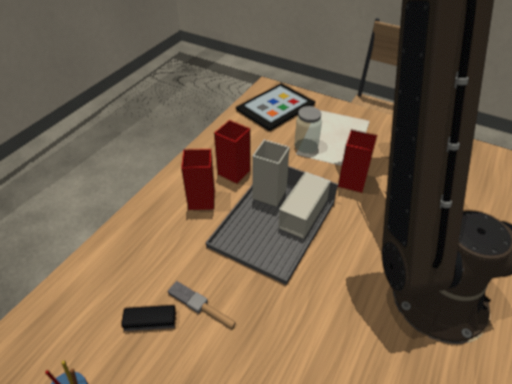

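View pics/top0.png

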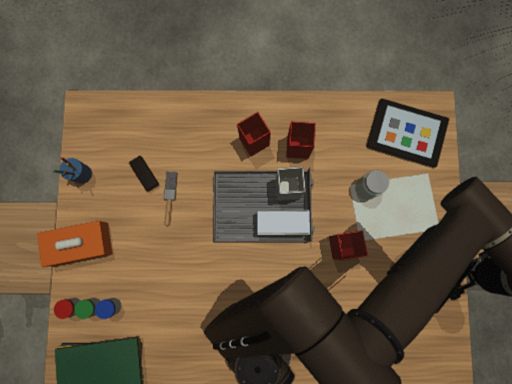

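The upright pot is at side (270,175) / top (291,181). Things it could be confused with are the lying pot at side (308,205) / top (283,223), and the red look-alikes at side (233,150), (198,180), (357,160). I choose the upright white one inside the tray and check it in a close crop.

```bash
cat > h.py <<'E'
import cv2,numpy as np
from plant import r
def cam(n):
    p=r.camera_params(n);return np.array(p["K"]),np.array(p["rvec"],float),np.array(p["tvec"],float).ravel()
def ray(n,uv,z):
    K,rv,t=cam(n);R=cv2.Rodrigues(rv)[0];c=-R.T@t
    d=R.T@np.linalg.inv(K)@np.array([uv[0],uv[1],1.]);return c+d*(z-c[2])/d[2]
def proj(n,P):
    K,rv,t=cam(n);return cv2.projectPoints(np.array(P,float).reshape(-1,1,3),rv,t,K,None)[0].reshape(-1,2)
E
python3 - <<'E'
import cv2,numpy as np
t=cv2.imread("pics/top0.png")[160:255,205:325];s=cv2.imread("pics/side0.png")[130:285,200:345]
t=cv2.resize(t,None,fx=5,fy=5,interpolation=cv2.INTER_CUBIC);s=cv2.resize(s,None,fx=4,fy=4,interpolation=cv2.INTER_CUBIC)
def grid(im,f,x0,y0):
    for x in range(0,im.shape[1],10*f):cv2.line(im,(x,0),(x,6),(0,255,255),1);cv2.putText(im,str(x0+x//f),(x,16),0,.35,(0,255,255))
    for y in range(0,im.shape[0],10*f):cv2.line(im,(0,y),(6,y),(0,255,255),1);cv2.putText(im,str(y0+y//f),(8,y+4),0,.35,(0,255,255))
grid(t,5,205,160);grid(s,4,200,130)
cv2.imwrite("pics/tc.png",t);cv2.imwrite("pics/sc.png",s)
E
```

```text
(no output)
```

View pics/tc.png

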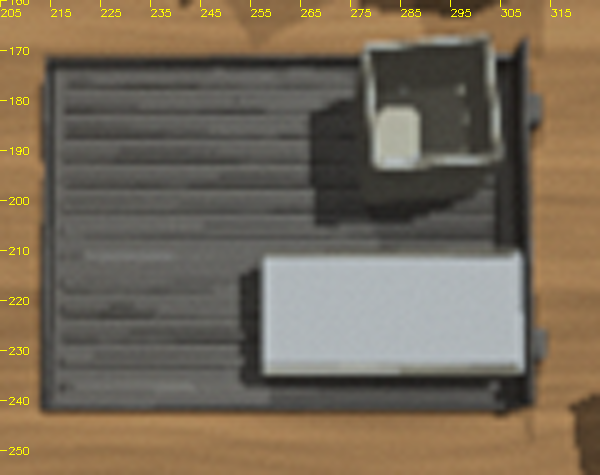

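View pics/sc.png

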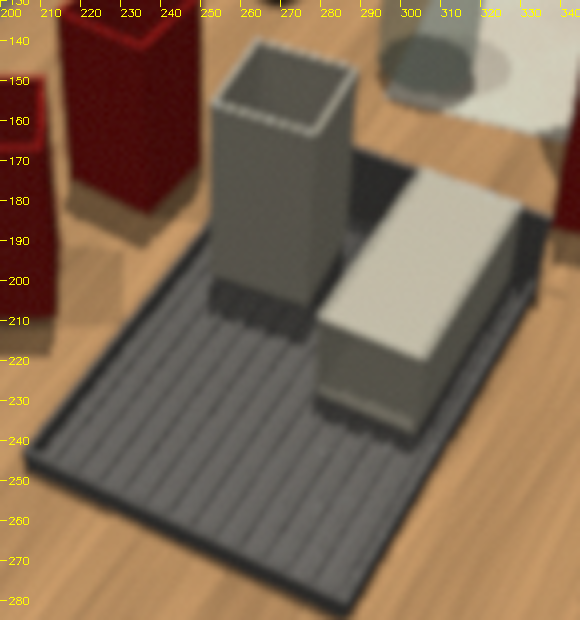

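The crops confirm it: an open-topped white/grey pot with rim corners at top px (277,169), (303,167), (306,192), (280,194), leaving a small gap to the board at column ~309. The lying pot covers top px (257..310, 211..235).

Run:
```python
from h import *
T=lambda L:[(205+a/5,160+b/5) for a,b in L]; S=lambda L:[(200+a/4,130+b/4) for a,b in L]
def show(nm,n,L,z):
    P=np.array([ray(n,p,z)[:2] for p in L])*1000;print(nm,P.round(0).tolist(),'mean',P.mean(0).round(0),'sides',[(np.linalg.norm(d).round(0),np.degrees(np.arctan2(d[1],d[0])).round(1)) for d in np.roll(P,-1,0)-P])
show('rim top','top',T([(362,43),(490,37),(503,158),(375,168)]),.19)
show('rim side','side',S([(212,100),(258,40),(357,70),(313,133)]),.19)
show('base side','side',S([(210,278),(305,305)]),.01)
show('tray open top','top',T([(46,60),(42,410)]),.024)
show('tray open side','side',S([(25,455),(347,603)]),.024)
show('board top','top',T([(525,42),(531,405)]),.085)
show('tray board side','side',S([(550,218)]),.085)
show('lying top','top',T([(262,257),(523,252),(525,375),(263,375)]),.094)
show('lying side','side',S([(318,312),(420,172),(522,205),(425,360)]),.094)
# red pots rim
for n in("top","side"):
    im=cv2.imread(f"pics/{n}0.png");hsv=cv2.cvtColor(im,cv2.COLOR_BGR2HSV)
    m=((hsv[...,0]<8)|(hsv[...,0]>172))&(hsv[...,1]>180)&(hsv[...,2]>40);N,_,st,c=cv2.connectedComponentsWithStats(m.astype(np.uint8))
    for i in range(1,N):
        if st[i,4]>150:
            x,y,w,h=st[i,:4];print(n,st[i],ray(n,c[i],.1).round(3), 'topcorners@.19',[ray(n,q,.19)[:2].round(3).tolist() for q in((x,y),(x+w,y+h))])
```

```text
rim top [[604.0, -63.0], [609.0, -146.0], [528.0, -154.0], [522.0, -71.0]] mean [ 566. -108.] sides [(np.float64(84.0), np.float64(-87.1)), (np.float64(80.0), np.float64(-174.6)), (np.float64(83.0), np.float64(94.7)), (np.float64(83.0), np.float64(5.7))]
rim side [[600.0, -64.0], [604.0, -141.0], [524.0, -147.0], [520.0, -68.0]] mean [ 562. -105.] sides [(np.float64(77.0), np.float64(-86.9)), (np.float64(80.0), np.float64(-176.3)), (np.float64(78.0), np.float64(92.8)), (np.float64(80.0), np.float64(3.1))]
base side [[598.0, -57.0], [519.0, -69.0]] mean [558. -63.] sides [(np.float64(80.0), np.float64(-171.7)), (np.float64(80.0), np.float64(8.3))]
tray open top [[624.0, 163.0], [368.0, 161.0]] mean [496. 162.] sides [(np.float64(256.0), np.float64(-179.5)), (np.float64(256.0), np.float64(0.5))]
tray open side [[620.0, 170.0], [366.0, 166.0]] mean [493. 168.] sides [(np.float64(254.0), np.float64(-179.1)), (np.float64(254.0), np.float64(0.9))]
board top [[627.0, -182.0], [372.0, -183.0]] mean [ 499. -182.] sides [(np.float64(255.0), np.float64(-179.8)), (np.float64(255.0), np.float64(0
[... 597 characters left out ...]
at64(-2.2))]
top [238 113  32  43 768] [0.748 0.017 0.1  ] topcorners@.19 [[0.793, 0.069], [0.646, -0.038]]
top [287 122  28  36 701] [ 0.729 -0.147  0.1  ] topcorners@.19 [[0.762, -0.095], [0.64, -0.186]]
top [330 231  37  29 471] [ 0.349 -0.302  0.1  ] topcorners@.19 [[0.401, -0.231], [0.31, -0.346]]
top [ 54 300  20  19 291] [0.144 0.65  0.1  ] topcorners@.19 [[0.182, 0.639], [0.125, 0.572]]
side [ 215  121   35   62 1717] [ 0.72 -0.14  0.1 ] topcorners@.19 [[0.786, -0.148], [0.549, 0.04]]
side [ 339  131   37   61 1453] [ 0.353 -0.293  0.1  ] topcorners@.19 [[0.426, -0.294], [0.243, -0.095]]
side [ 182  150   32   60 1660] [0.741 0.023 0.1  ] topcorners@.19 [[0.791, 0.019], [0.58, 0.17]]
```

```bash
cat >> h.py <<'E'
from scipy.spatial.transform import Rotation as Ro
def st():
    s=r.get_state();R=Ro.from_euler('xyz',s["eef_rot"],degrees=True).as_matrix()
    print(round(s["time_s"],2),"tcp",(s["tcp_pos"]*1000).round(1),"x",R[:,0].round(3),"y",R[:,1].round(3),"F",s["contact_force"].round(1),"w",round(s["gripper_width"]*1000,1),"q",s["joints"].round(0));return s
E
python3 - <<'E'
from h import *
s=st()
R=Ro.from_euler('xyz',s["eef_rot"],degrees=True).as_matrix();y=np.degrees(np.arctan2(R[1,1],R[0,1]))
print("yaw of jaw",y,"turn to 94 / -86 deg (rad):",np.radians(94-y),np.radians(-86-y))
E
```

```text
0.1 tcp [ 275.5 -615.7  201.9] x [-0.001  0.001 -1.   ] y [-0.408  0.913  0.001] F [-0.5  0.3 -0.2] w 87.6 q [-49.  21.   1.  -0. -70. -17.]
yaw of jaw 114.10555995066068 turn to 94 / -86 deg (rad): -0.3509082190961375 -3.492500872685931
```

carry_out(
  moves=[
    [0, 0, 45, 0, 0, 0, 30],
    [0, 0, 90, 0, 0, 0, 30],
    [0, 10, 140, 0, 0, 0, 30],
    [20, 50, 150, 0, 0, 0, 30],
    [45, 90, 150, 0, 0, 0, 30],
  ],
)

```text
time_s: 0.6
tcp_pos: [0.3208, -0.5264, 0.3552]
eef_rot: [-72.6, 89.8, -48.7]
contact_force: [1.6, 0.8, -1.0]
gripper_width: 0.0534
```

carry_out(
  moves=[
    [20, 45, 0, 0, 0, -0.12, 30],
    [40, 90, 0, 0, 0, -0.24, 30],
    [60, 135, 0, 0, 0, -0.35, 30],
    [80, 180, 0, 0, 0, -0.35, 30],
    [100, 225, 0, 0, 0, -0.35, 30],
  ],
)

```text
time_s: 1.1
tcp_pos: [0.4209, -0.2992, 0.3526]
eef_rot: [85.3, 90.0, 89.4]
contact_force: [1.1, 0.5, 0.5]
gripper_width: 0.0264
```

carry_out(
  moves=[
    [20, 45, 0, 0, 0, 0, 30],
    [40, 90, 0, 0, 0, 0, 30],
    [60, 135, 0, 0, 0, 0, 30],
    [80, 180, 0, 0, 0, 0, 30],
    [100, 225, 0, 0, 0, 0, 30],
  ],
)

```text
time_s: 1.6
tcp_pos: [0.5209, -0.074, 0.3528]
eef_rot: [45.0, 90.0, 49.1]
contact_force: [1.1, -1.2, 0.3]
gripper_width: 0.0263
```

carry_out(
  moves=[
    [10, 45, -20, -0.14, 0, 0, 30],
    [20, 90, -40, -0.28, 0, 0, 30],
    [30, 135, -60, -0.42, 0, 0, 30],
    [40, 180, -80, -0.56, 0, 0, 30],
    [40, 200, -100, -0.7, 0, 0, 30],
  ],
)

```text
time_s: 2.1
tcp_pos: [0.5616, 0.1278, 0.2527]
eef_rot: [-93.7, 49.6, -89.5]
contact_force: [1.8, 0.2, 0.6]
gripper_width: 0.026
```

carry_out(
  moves=[
    [0, 0, -30, -0.14, 0, 0, 30],
    [0, 0, -60, -0.28, 0, 0, 30],
    [0, 0, -90, -0.42, 0, 0, 30],
    [0, 0, -120, -0.52, 0, 0, 30],
    [0, 0, -140, -0.52, 0, 0, 30],
  ],
)

```text
time_s: 2.6
tcp_pos: [0.559, 0.1231, 0.107]
eef_rot: [-94.5, 19.5, -90.1]
contact_force: [-0.3, -1.4, -0.2]
gripper_width: 0.0266
```

Run:
```python
from h import *
s=st()
a=r.capture("side");cv2.imwrite("pics/side1.png",a)
```

```text
2.6 tcp [559.  123.1 107. ] x [-0.001 -0.943 -0.333] y [-0.078  0.332 -0.94 ] F [-0.3 -1.4 -0.2] w 26.6 q [  54.   47.  -18.   33.  -92. -161.]
```

View pics/side1.png

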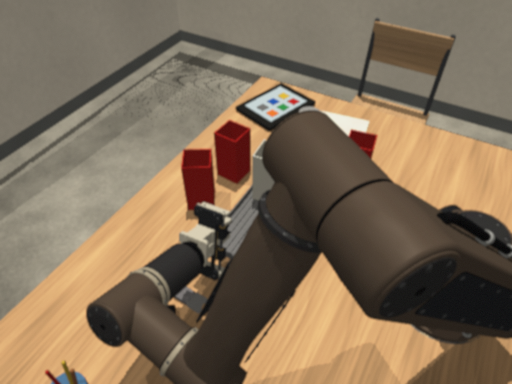

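The 70° tool tilt is reachable at the place where the pot will end up lying, with no contact. The picture shows the fingers at about (210,215), clear of the red pots. Now back over the pot's rim.

carry_out(
  moves=[
    [0, 0, 30, 0.14, 0, 0, 30],
    [0, 0, 60, 0.28, 0, 0, 30],
    [0, 0, 95, 0.42, 0, 0, 30],
    [0, 0, 140, 0.56, 0, 0, 30],
    [0, 0, 185, 0.7, 0, 0, 30],
  ],
)

```text
time_s: 3.15
tcp_pos: [0.5607, 0.1236, 0.3032]
eef_rot: [-93.4, 60.9, -89.3]
contact_force: [0.9, 0.4, -0.5]
gripper_width: 0.0263
```

carry_out(
  moves=[
    [0, -25, 20, 0.14, 0, 0, 30],
    [0, -70, 20, 0.28, 0, 0, 30],
    [0, -115, 20, 0.42, 0, 0, 30],
    [0, -160, 20, 0.52, 0, 0, 30],
    [0, -205, 20, 0.52, 0, 0, 30],
  ],
)

```text
time_s: 3.65
tcp_pos: [0.5602, -0.0849, 0.3239]
eef_rot: [22.4, 89.2, 26.3]
contact_force: [1.8, 0.2, 0.6]
gripper_width: 0.026
```

Run:
```python
from h import *
s=st()
```

```text
3.65 tcp [560.2 -84.9 323.9] x [ 0.013  0.006 -1.   ] y [-0.068  0.998  0.005] F [1.8 0.2 0.6] w 26.0 q [ 11.   7.  -2.  -0. -81. -97.]
```

carry_out(
  moves=[
    [4, -40, -20, 0, 0, 0, 28],
    [5, -60, -60, 0, 0.01, 0, 28],
    [5, -60, -90, 0, 0.01, 0, 28],
    [5, -60, -100, 0, 0.01, 0, 28],
  ],
)

```text
time_s: 4.05
tcp_pos: [0.5639, -0.1423, 0.2177]
eef_rot: [166.2, 89.5, 170.1]
contact_force: [-0.5, -0.1, 0.8]
gripper_width: 0.0246
```

Run:
```python
from h import *
s=st()
a=r.capture("side")[80:230,190:350];b=r.capture("top")[130:220,240:340]
a=cv2.resize(a,(480,450),interpolation=2);b=cv2.resize(b,(320,288),interpolation=2);b=cv2.copyMakeBorder(b,0,162,0,0,0)
cv2.imwrite("pics/c2.png",np.hstack([a,b]))
```

```text
4.05 tcp [ 563.9 -142.3  217.7] x [-0.008  0.001 -1.   ] y [-0.068  0.998  0.002] F [-0.5 -0.1  0.8] w 24.6 q [  5.  12. -10.  -0. -69. -91.]
```

View pics/c2.png

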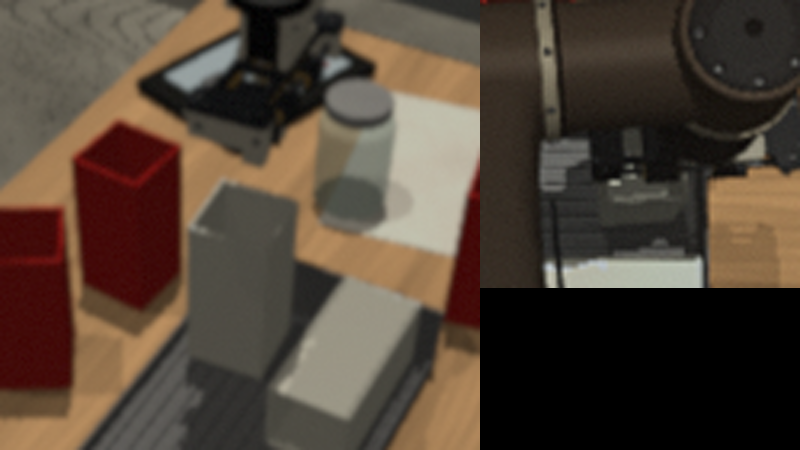

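Run:
```python
from h import *
for P in [(.564,-.142,.218),(.564,-.142+.022,.218),(.564,-.142-.022,.218),(.566,-.145,.19)]:
    p=proj("side",P)[0];print(P,p.round(1),((p-[190,80])*3).round(0))
```

```text
(0.564, -0.142, 0.218) [276.8 136.6] [260. 170.]
(0.564, -0.12, 0.218) [273.3 140.7] [250. 182.]
(0.564, -0.16399999999999998, 0.218) [280.2 132.6] [271. 158.]
(0.566, -0.145, 0.19) [276.3 143.3] [259. 190.]
```

Run:
```python
from h import *
s=st()
a=r.capture("side")[85:165,230:330]
a=cv2.resize(a,(800,600)[:1]+(640,),interpolation=2)[:600]
a=cv2.convertScaleAbs(a,alpha=1.6,beta=10)
for z,c in((.218,(0,0,255)),(.284,(0,255,0))):
    for dy in(-.03,0,.03):
        p=(proj("side",(.564,-.142+dy,z))[0]-[230,85])*8;cv2.circle(a,tuple(int(v) for v in p),4,c,1)
cv2.imwrite("pics/c3.png",a)
```

```text
4.15 tcp [ 565.2 -141.4  219.3] x [-0.008  0.    -1.   ] y [-0.071  0.998  0.001] F [0.7 0.3 0.5] w 24.3 q [  5.  12.  -9.  -0. -69. -91.]
```

View pics/c3.png

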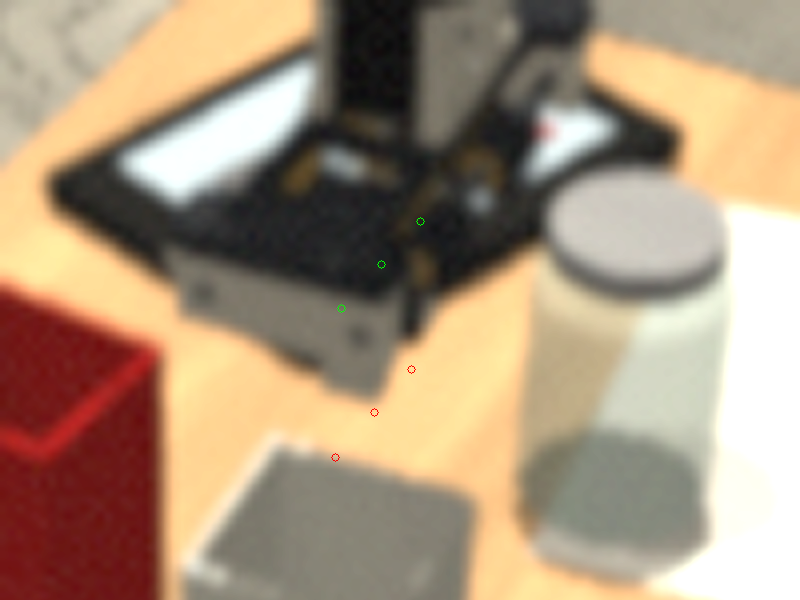

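Run:
```python
from h import *
for q in[(325,385),(385,400),(180,310),(405,330),(165,245),(400,300),(430,330),(410,340)]:
    p=(230+q[0]/8,85+q[1]/8);print(q,[ (ray("side",p,z)[:2]*1000).round(0).tolist() for z in(.218,.24,.26,.284)])
```

```text
(325, 385) [[587.0, -148.0], [575.0, -122.0], [563.0, -99.0], [549.0, -71.0]]
(385, 400) [[564.0, -151.0], [552.0, -125.0], [541.0, -102.0], [528.0, -74.0]]
(180, 310) [[657.0, -161.0], [642.0, -135.0], [629.0, -112.0], [612.0, -83.0]]
(405, 330) [[577.0, -192.0], [565.0, -165.0], [553.0, -141.0], [539.0, -112.0]]
(165, 245) [[683.0, -195.0], [667.0, -168.0], [653.0, -143.0], [636.0, -114.0]]
(400, 300) [[587.0, -208.0], [574.0, -181.0], [563.0, -156.0], [549.0, -126.0]]
(430, 330) [[569.0, -197.0], [557.0, -170.0], [545.0, -145.0], [532.0, -116.0]]
(410, 340) [[573.0, -188.0], [560.0, -161.0], [549.0, -137.0], [535.0, -108.0]]
```

carry_out(
  moves=[
    [0, -3, 0, 0, 0, 0, 28],
    [0, -3, 0, 0, 0, 0, 28],
  ],
)

```text
time_s: 4.4
tcp_pos: [0.5667, -0.1439, 0.22]
eef_rot: [176.4, 89.6, -179.5]
contact_force: [0.3, 0.5, 0.1]
gripper_width: 0.0246
```

Run:
```python
from h import *
s=st()
b=r.capture("top")[140:200,250:330]
b=cv2.convertScaleAbs(cv2.resize(b,(800,600),interpolation=2),alpha=1.8,beta=10)
for z,c in((.218,(0,0,255)),(.284,(0,255,0))):
    for dy in(-.03,0,.03):
        p=(proj("top",(.564,-.145+dy,z))[0]-[250,140])*10;cv2.circle(b,tuple(int(v) for v in p),4,c,1)
cv2.imwrite("pics/c4.png",b)
```

```text
4.4 tcp [ 566.7 -143.9  220. ] x [-0.006 -0.    -1.   ] y [-0.072  0.997  0.   ] F [0.3 0.5 0.1] w 24.6 q [  5.  12.  -9.  -0. -69. -91.]
```

View pics/c4.png

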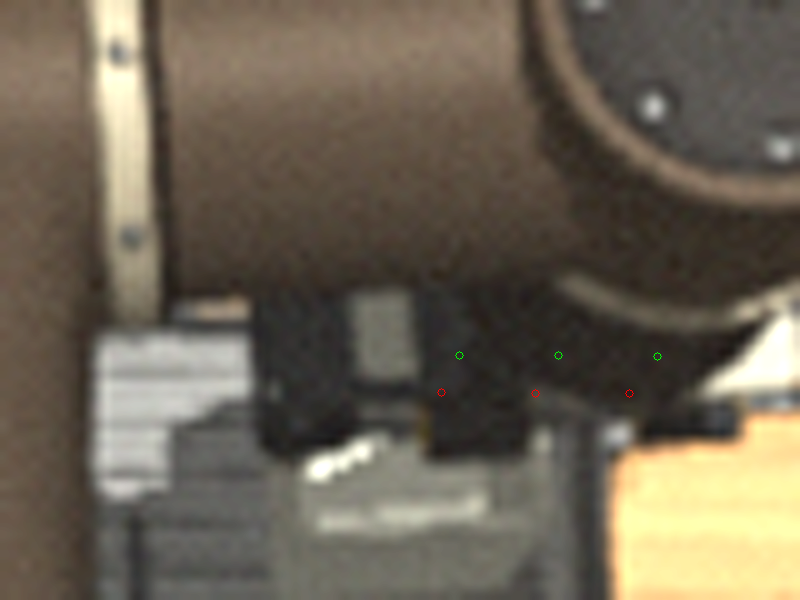

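The top crop is mostly hidden by the arm: the rim's far corner shows at about (345,455) and the fingers aren't visible. The side crop puts the finger tip at about (355,390), above the rim and in line with the back wall. I'll lower the open fingers astride the back wall and watch the force.

carry_out(
  moves=[
    [0, -1, -10, 0, 0, 0, 28],
    [0, -1, -18, 0, 0, 0, 28],
    [0, -1, -26, 0, 0, 0, 28],
    [0, -1, -34, 0, 0, 0, 28],
  ],
)

```text
time_s: 4.85
tcp_pos: [0.5654, -0.145, 0.1825]
eef_rot: [176.0, 89.4, -180.0]
contact_force: [0.3, -0.8, 1.1]
gripper_width: 0.0247
```

carry_out(
  moves=[
    [0, 0, -6, 0, 0, 0, 28],
    [0, 0, -12, 0, 0, 0, 28],
    [0, 0, -18, 0, 0, 0, 28],
    [0, 0, -24, 0, 0, 0, 28],
  ],
)

```text
time_s: 5.25
tcp_pos: [0.5658, -0.1451, 0.1593]
eef_rot: [176.0, 89.4, -180.0]
contact_force: [-0.3, 0.4, 0.7]
gripper_width: 0.0244
```

Run:
```python
from h import *
s=st()
a=r.capture("side")[100:220,220:340]
a=cv2.convertScaleAbs(cv2.resize(a,(600,600),interpolation=2),alpha=1.6,beta=10)
cv2.imwrite("pics/c5.png",a)
```

```text
5.25 tcp [ 565.8 -145.1  159.3] x [-0.01 -0.   -1.  ] y [-0.071  0.997  0.001] F [-0.3  0.4  0.7] w 24.4 q [  5.  14. -14.  -0. -62. -91.]
```

View pics/c5.png

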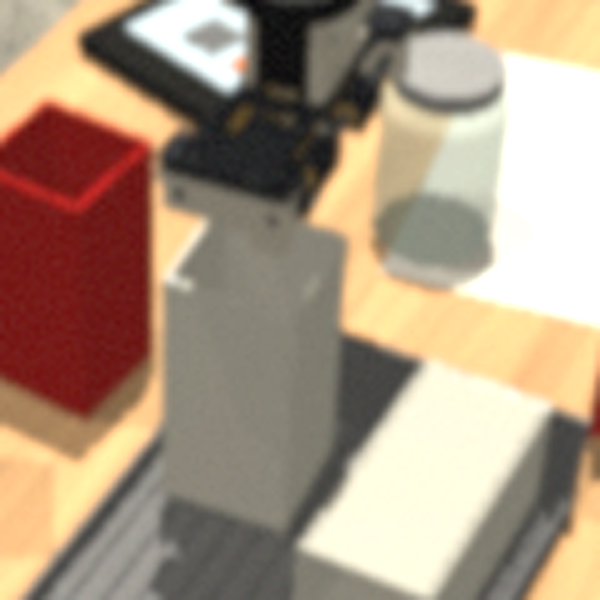

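The fingers straddle the back wall without touching it (wrist force about 0): the finger enters the mouth at about (268,225). I narrow the gap slightly but leave clearance, and start tipping in slow arcs about the front edge.

carry_out(
  moves=[
    [0, 0, 0, 0, 0, 0, 20],
    [0, 0, 0, 0, 0, 0, 18],
    [0, 0, 0, 0, 0, 0, 18],
  ],
)

```text
time_s: 5.6
tcp_pos: [0.566, -0.1451, 0.1602]
eef_rot: [176.3, 89.5, -179.6]
contact_force: [-0.9, 0.5, 0.9]
gripper_width: 0.0161
```

carry_out(
  moves=[
    [0, 5, 3, -0.035, -0.002, 0, 18],
    [-1, 11, 5, -0.07, -0.005, 0, 18],
    [-1, 16, 8, -0.105, -0.007, 0, 18],
    [-2, 22, 10, -0.14, -0.01, 0, 18],
    [-2, 27, 12, -0.175, -0.012, 0, 18],
  ],
)

```text
time_s: 6.1
tcp_pos: [0.5639, -0.1179, 0.1724]
eef_rot: [-93.0, 79.9, -89.0]
contact_force: [0.1, -0.2, 0.0]
gripper_width: 0.0153
```

carry_out(
  moves=[
    [0, 6, 2, -0.035, -0.002, 0, 18],
    [-1, 12, 3, -0.07, -0.005, 0, 18],
    [-1, 17, 4, -0.105, -0.007, 0, 18],
    [-2, 23, 5, -0.14, -0.01, 0, 18],
    [-2, 29, 6, -0.175, -0.012, 0, 18],
  ],
)

```text
time_s: 6.6
tcp_pos: [0.5619, -0.0888, 0.1784]
eef_rot: [-91.5, 69.9, -87.5]
contact_force: [-0.1, 0.3, -0.5]
gripper_width: 0.016
```

Run:
```python
from h import *
s=st()
a=r.capture("side")[100:220,210:330]
a=cv2.convertScaleAbs(cv2.resize(a,(600,600),interpolation=2),alpha=1.6,beta=10)
cv2.imwrite("pics/c6.png",a)
```

```text
6.6 tcp [561.9 -88.8 178.4] x [ 0.015 -0.344 -0.939] y [-0.066  0.937 -0.344] F [-0.1  0.3 -0.5] w 16.0 q [  24.   12.  -27.   22.  -61. -122.]
```

View pics/c6.png

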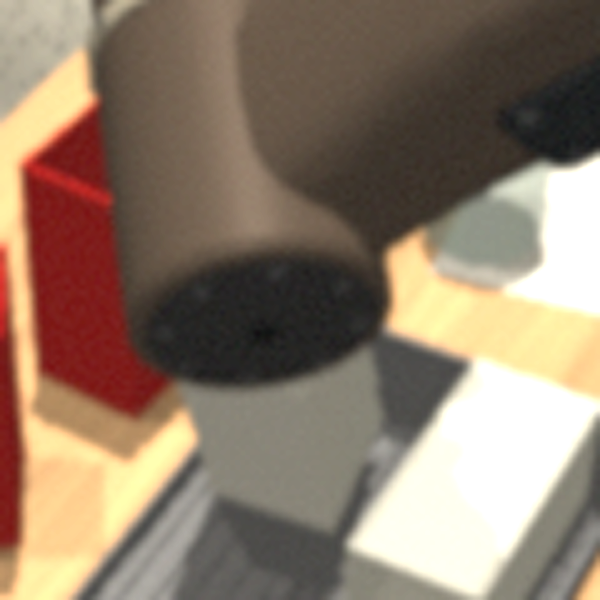

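The pot is leaning with its front edge still at its original place (base corners at crop (215,495) and (340,530), unchanged), so it is tipping without sliding. I go slowly through the balance point.

carry_out(
  moves=[
    [0, 3, 0, -0.017, -0.001, 0, 18],
    [0, 6, 1, -0.035, -0.002, 0, 18],
    [-1, 9, 1, -0.052, -0.004, 0, 18],
    [-1, 12, 1, -0.07, -0.005, 0, 18],
    [-1, 15, 1, -0.087, -0.006, 0, 18],
  ],
)

```text
time_s: 7.15
tcp_pos: [0.5606, -0.074, 0.1788]
eef_rot: [-91.3, 64.9, -87.4]
contact_force: [-0.6, -0.1, 0.8]
gripper_width: 0.0161
```

carry_out(
  moves=[
    [0, 3, 0, -0.017, -0.001, 0, 18],
    [0, 6, 0, -0.035, -0.002, 0, 18],
    [-1, 9, 0, -0.052, -0.004, 0, 18],
    [-1, 12, 0, -0.07, -0.005, 0, 18],
    [-1, 15, 0, -0.087, -0.006, 0, 18],
  ],
)

```text
time_s: 7.65
tcp_pos: [0.5597, -0.0588, 0.1787]
eef_rot: [-91.1, 59.9, -87.2]
contact_force: [0.3, -0.1, -0.2]
gripper_width: 0.016
```

carry_out(
  moves=[
    [0, 6, 0, -0.035, -0.002, 0, 18],
    [-1, 12, -1, -0.07, -0.005, 0, 18],
    [-1, 18, -2, -0.105, -0.007, 0, 18],
    [-2, 24, -3, -0.14, -0.01, 0, 18],
    [-2, 29, -4, -0.175, -0.012, 0, 18],
  ],
)

```text
time_s: 8.15
tcp_pos: [0.5578, -0.0295, 0.1748]
eef_rot: [-90.8, 49.8, -86.9]
contact_force: [-0.3, -0.4, -0.7]
gripper_width: 0.0157
```

carry_out(
  moves=[
    [0, 6, -2, -0.035, -0.002, 0, 18],
    [-1, 12, -3, -0.07, -0.005, 0, 18],
    [-1, 17, -5, -0.105, -0.007, 0, 18],
    [-2, 23, -7, -0.14, -0.01, 0, 18],
    [-2, 28, -9, -0.175, -0.012, 0, 18],
  ],
)

```text
time_s: 8.65
tcp_pos: [0.5557, -0.0015, 0.1656]
eef_rot: [-90.6, 39.7, -86.8]
contact_force: [0.1, 0.4, 0.4]
gripper_width: 0.0161
```

Run:
```python
from h import *
s=st()
b=r.capture("top")[150:260,200:330]
a=r.capture("side")[120:260,190:330]
a=cv2.resize(a,(400,400),interpolation=2);b=cv2.resize(b,(400,338),interpolation=2);b=cv2.copyMakeBorder(b,0,62,0,0,0)
cv2.imwrite("pics/c7.png",cv2.convertScaleAbs(np.hstack([a,b]),alpha=1.5))
```

```text
8.65 tcp [555.7  -1.5 165.6] x [ 0.043 -0.768 -0.639] y [-0.046  0.637 -0.769] F [0.1 0.4 0.4] w 16.1 q [  44.   25.  -32.   37.  -75. -154.]
```

View pics/c7.png

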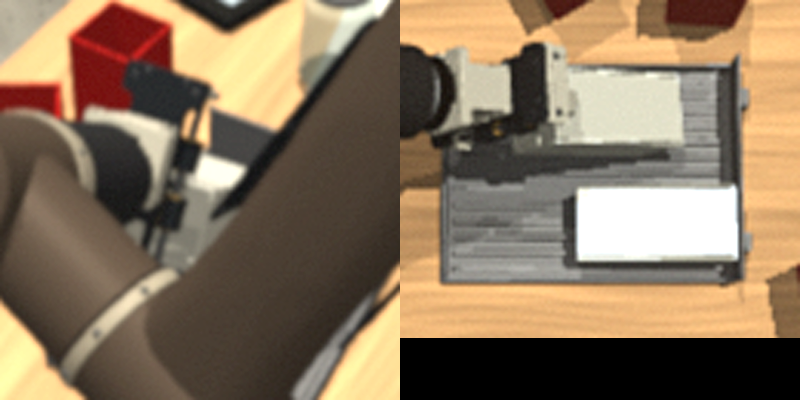

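At about 50° the top view shows the pot leaning on the finger, its back wall spanning crop (560–685, 70–145), clear of the lying pot. I keep lowering.

carry_out(
  moves=[
    [0, 5, -2, -0.035, -0.002, 0, 18],
    [-1, 11, -5, -0.07, -0.005, 0, 18],
    [-1, 16, -7, -0.105, -0.007, 0, 18],
    [-2, 21, -10, -0.14, -0.01, 0, 18],
    [-2, 26, -13, -0.175, -0.012, 0, 18],
  ],
)

```text
time_s: 9.25
tcp_pos: [0.5537, 0.0245, 0.1524]
eef_rot: [-90.5, 29.6, -86.7]
contact_force: [0.2, 0.8, -0.4]
gripper_width: 0.0158
```

carry_out(
  moves=[
    [0, 5, -3, -0.035, -0.002, 0, 19],
    [-1, 10, -7, -0.07, -0.005, 0, 20],
    [-1, 15, -10, -0.105, -0.007, 0, 21],
    [-1, 19, -14, -0.14, -0.01, 0, 22],
    [-2, 24, -18, -0.175, -0.012, 0, 23],
  ],
)

```text
time_s: 9.75
tcp_pos: [0.5517, 0.0482, 0.1344]
eef_rot: [-90.3, 19.6, -86.7]
contact_force: [0.8, -0.7, -1.2]
gripper_width: 0.0194
```

carry_out(
  moves=[
    [0, 4, -4, 0, 0, 0, 24],
    [0, 8, -8, 0, 0, 0, 25],
    [-1, 12, -12, 0, 0, 0, 26],
    [-1, 16, -16, 0, 0, 0, 27],
    [-1, 20, -21, 0, 0, 0, 28],
  ],
)

```text
time_s: 10.25
tcp_pos: [0.5507, 0.0682, 0.1138]
eef_rot: [-90.3, 19.8, -86.7]
contact_force: [0.1, -0.7, -1.5]
gripper_width: 0.0244
```

Run:
```python
from h import *
s=st()
im=r.capture("top");cv2.imwrite("pics/top8.png",im)
# upper wall of pot: bright low-sat region
hsv=cv2.cvtColor(im,cv2.COLOR_BGR2HSV);m=((hsv[...,2]>125)&(hsv[...,1]<60)).astype(np.uint8);m[:165]=0;m[250:]=0;m[:,:200]=0;m[:,320:]=0
N,_,t,c=cv2.connectedComponentsWithStats(m)
for i in range(1,N):
    if t[i,4]>60:print(t[i],c[i].round(1))
print(im[175:200:6,225:300:6].mean(2).round(0))
```

```text
10.25 tcp [550.7  68.2 113.8] x [ 0.054 -0.939 -0.339] y [-0.025  0.338 -0.941] F [ 0.1 -0.7 -1.5] w 24.4 q [  53.   42.  -28.   38.  -86. -167.]
[210 171  10  25 194] [214.7 183.2]
[ 222  174   60   27 1231] [253.7 186.6]
[ 258  211   52   24 1203] [282.8 222.2]
[[ 96.  96.  86. 113. 134. 111. 106. 160. 176. 159.  97. 104. 103.]
 [ 76. 179. 177. 176. 176. 178. 177. 175. 174. 164.  87.  95.  92.]
 [138. 140. 179. 177. 176. 178. 177. 176. 176. 180.  87.  82.  88.]
 [ 52. 176. 178. 176. 176. 178. 178. 177. 177. 180. 101. 102. 101.]
 [ 42. 182. 105. 111. 143.  90.  54.  58.  52.  61.  88.  92.  99.]]
```

The wrist carries about 1.5 N downwards, so the pot is resting on the finger. I lower the last few degrees slowly.

carry_out(
  moves=[
    [0, 2, -3, 0, 0, 0, 28],
    [0, 4, -6, 0, 0, 0, 28],
    [0, 6, -9, 0, 0, 0, 28],
    [0, 8, -11, 0, 0, 0, 28],
    [0, 9, -13, 0, 0, 0, 28],
  ],
)

```text
time_s: 10.8
tcp_pos: [0.5508, 0.0771, 0.1006]
eef_rot: [-90.3, 19.7, -86.7]
contact_force: [-0.6, -0.9, -0.9]
gripper_width: 0.0246
```

carry_out(
  moves=[
    [0, 1, -2, 0, 0, 0, 28],
    [0, 2, -4, 0, 0, 0, 28],
    [0, 3, -6, 0, 0, 0, 28],
    [0, 3, -8, 0, 0, 0, 28],
    [0, 3, -9, 0, 0, 0, 28],
  ],
)

```text
time_s: 11.3
tcp_pos: [0.5508, 0.0801, 0.0916]
eef_rot: [-90.3, 19.7, -86.7]
contact_force: [-1.4, 1.2, -0.8]
gripper_width: 0.0247
```

```bash
cat > m.py <<'E'
from h import *
s=st()
im=r.capture("top")
hsv=cv2.cvtColor(im,cv2.COLOR_BGR2HSV);m=((hsv[...,2]>150)&(hsv[...,1]<60)).astype(np.uint8);m[:165]=0;m[250:]=0;m[:,:200]=0;m[:,320:]=0
cs,_=cv2.findContours(m,0,2)
for c in cs:
    if cv2.contourArea(c)>300:
        b=cv2.minAreaRect(c);q=cv2.boxPoints(b)+0;print([ (ray("top",p,.094)[:2]*1000).round(0).tolist() for p in q],"ang",b[2])
E
python3 m.py
```

```text
11.3 tcp [550.8  80.1  91.6] x [ 0.055 -0.94  -0.338] y [-0.025  0.337 -0.941] F [-1.4  1.2 -0.8] w 24.7 q [  53.   45.  -26.   37.  -85. -168.]
[[474.0, 1.0], [475.0, -175.0], [399.0, -174.0], [398.0, 1.0]] ang 90.0
[[589.0, 115.0], [603.0, -62.0], [525.0, -67.0], [512.0, 109.0]] ang 85.91438293457031
```

carry_out(
  moves=[
    [0, 0, -1, 0, 0, 0, 28],
    [0, 0, -2, 0, 0, 0, 28],
    [0, 0, -3, 0, 0, 0, 28],
    [0, 0, -3, 0, 0, 0, 28],
  ],
)

```text
time_s: 11.75
tcp_pos: [0.5506, 0.0797, 0.0888]
eef_rot: [-90.3, 19.7, -86.7]
contact_force: [0.1, 0.7, -0.4]
gripper_width: 0.0246
```

```bash
python3 m.py
python3 - <<'E'
from h import *
F=[]
for i in range(4): F.append(r.get_state()["contact_force"]); b=r.capture("top")[150:260,190:340]
print(np.mean(F,0))
a=r.capture("side")[120:260,190:330]
a=cv2.resize(a,(400,400),interpolation=2);b=cv2.resize(b,(400,293),interpolation=2);b=cv2.copyMakeBorder(b,0,107,0,0,0)
cv2.imwrite("pics/c9.png",cv2.convertScaleAbs(np.hstack([a,b]),alpha=1.5))
E
```

```text
11.75 tcp [550.6  79.7  88.8] x [ 0.054 -0.94  -0.337] y [-0.025  0.337 -0.941] F [ 0.1  0.7 -0.4] w 24.6 q [  53.   45.  -27.   37.  -85. -168.]
[[474.0, 1.0], [475.0, -175.0], [399.0, -174.0], [398.0, 1.0]] ang 90.0
[[589.0, 116.0], [603.0, -62.0], [525.0, -67.0], [512.0, 109.0]] ang 85.91438293457031
[-0.03912375  0.33110501 -0.55670291]
```

carry_out(
  moves=[
    [0, 0, -1, 0, 0, 0, 28],
    [0, 0, -2, 0, 0, 0, 28],
    [0, 0, -3, 0, 0, 0, 28],
    [0, 0, -3, 0, 0, 0, 28],
  ],
)

```text
time_s: 12.45
tcp_pos: [0.5507, 0.0799, 0.0856]
eef_rot: [-90.3, 19.7, -86.7]
contact_force: [-0.0, -0.7, 0.0]
gripper_width: 0.0246
```

carry_out(
  moves=[
    [0, 5, 0, 0, 0, 0, 28],
    [0, 12, 0, 0, 0, 0, 28],
    [-1, 20, 1, 0, 0, 0, 28],
    [-1, 28, 4, 0, 0, 0, 28],
    [-2, 36, 7, 0, 0, 0, 28],
  ],
)

```text
time_s: 12.95
tcp_pos: [0.5488, 0.1169, 0.093]
eef_rot: [-90.3, 19.8, -86.7]
contact_force: [-0.4, -0.1, 0.8]
gripper_width: 0.0245
```

carry_out(
  moves=[
    [-1, 10, 4, 0, 0, 0, 28],
    [-1, 20, 8, 0, 0, 0, 28],
    [-2, 30, 14, 0, 0, 0, 28],
    [-2, 36, 30, 0, 0, 0, 28],
    [-2, 36, 60, 0.1, 0, 0, 28],
  ],
)

```text
time_s: 13.45
tcp_pos: [0.5456, 0.1522, 0.1486]
eef_rot: [-90.5, 24.9, -86.7]
contact_force: [0.4, 0.3, 0.4]
gripper_width: 0.0249
```

```bash
python3 m.py
```

```text
13.45 tcp [545.6 152.2 148.6] x [ 0.053 -0.905 -0.421] y [-0.033  0.42  -0.907] F [0.4 0.3 0.4] w 24.9 q [  57.   40.  -18.   32.  -91. -162.]
[[474.0, 1.0], [475.0, -175.0], [399.0, -174.0], [398.0, 1.0]] ang 90.0
[[589.0, 116.0], [603.0, -62.0], [525.0, -67.0], [512.0, 109.0]] ang 85.91438293457031
```

Run:
```python
from h import *
R=Ro.from_euler('xyz',r.get_state()["eef_rot"],degrees=True).as_matrix()
a=np.radians(4.5);x=np.array([0,0,-1.]);y=np.array([-np.cos(a),-np.sin(a),0]);T=np.c_[x,y,np.cross(x,y)]
v=Ro.from_matrix(T@R.T).as_rotvec();print(v,np.degrees(np.linalg.norm(v)),v/14)
im=cv2.imread("pics/top0.png");hsv=cv2.cvtColor(im,cv2.COLOR_BGR2HSV)
m=((hsv[...,0]<8)|(hsv[...,0]>172))&(hsv[...,1]>150)&(hsv[...,2]>25)
N,l,st_,c=cv2.connectedComponentsWithStats(m.astype(np.uint8))
for i in range(1,N):
    if st_[i,4]>500 and st_[i,1]<200:
        ys,xs=np.where(l==i);k=np.argsort(ys)[-3:];print([(ray("top",(xs[j],ys[j]+1),0)[:2]*1000).round(0).tolist() for j in k])
```

```text
[0.80421141 0.93147232 1.40770795] 107.12990675113389 [0.05744367 0.06653374 0.10055057]
[[694.0, 21.0], [691.0, 33.0], [691.0, 29.0]]
[[684.0, -178.0], [684.0, -182.0], [680.0, -170.0]]
```

carry_out(
  moves=[
    [0, 4, 15, 0.057, 0.067, 0.1, 40],
    [0, 8, 30, 0.115, 0.133, 0.2, 50],
    [0, 12, 45, 0.172, 0.2, 0.3, 60],
    [0, 16, 60, 0.23, 0.266, 0.4, 66],
    [0, 16, 75, 0.287, 0.333, 0.5, 66],
  ],
)

```text
time_s: 14.0
tcp_pos: [0.5466, 0.1684, 0.2299]
eef_rot: [-108.2, 45.8, -67.9]
contact_force: [0.6, 0.2, 1.4]
gripper_width: 0.056
```

carry_out(
  moves=[
    [0, 0, 0, 0.057, 0.067, 0.1, 66],
    [0, 0, 0, 0.115, 0.133, 0.2, 66],
    [0, 0, 0, 0.172, 0.2, 0.3, 66],
    [0, 0, 0, 0.23, 0.266, 0.4, 66],
    [0, 0, 0, 0.287, 0.333, 0.5, 66],
  ],
)

```text
time_s: 14.5
tcp_pos: [0.5463, 0.1677, 0.2298]
eef_rot: [-123.3, 69.5, -51.8]
contact_force: [1.1, -0.6, 0.2]
gripper_width: 0.0579
```

carry_out(
  moves=[
    [0, 0, 0, 0.057, 0.067, 0.1, 66],
    [0, 0, 0, 0.115, 0.133, 0.2, 66],
    [0, 0, 0, 0.172, 0.2, 0.3, 66],
    [0, 0, 0, 0.23, 0.266, 0.4, 66],
    [0, 0, 0, 0.23, 0.266, 0.4, 66],
  ],
)

```text
time_s: 15.0
tcp_pos: [0.5479, 0.1671, 0.2297]
eef_rot: [-106.7, 89.4, -12.2]
contact_force: [0.1, 0.1, -0.1]
gripper_width: 0.0578
```

Run:
```python
from h import *
st()
```

```text
15.0 tcp [547.9 167.1 229.7] x [ 0.01  -0.002 -1.   ] y [-0.997 -0.078 -0.01 ] F [ 0.1  0.1 -0.1] w 57.8 q [ 37.  10. -11.   0. -69. -33.]
```

carry_out(
  moves=[
    [1, -5, -40, 0, 0.01, 0, 82],
    [2, -10, -80, 0, 0.01, 0, 82],
    [2, -12, -120, 0, 0.01, 0, 82],
    [2, -14, -160, 0, 0.01, 0, 82],
    [2, -17, -185, 0, 0.01, 0, 82],
  ],
)

```text
time_s: 15.5
tcp_pos: [0.547, 0.1501, 0.0409]
eef_rot: [161.4, 89.5, -104.4]
contact_force: [0.7, 0.0, -0.1]
gripper_width: 0.0716
```

carry_out(
  moves=[
    [0, -4, 0, 0, 0, 0, 82],
    [0, -8, 0, 0, 0, 0, 82],
    [0, -12, 0, 0, 0, 0, 82],
    [0, -16, 0, 0, 0, 0, 82],
    [0, -20, 0, 0, 0, 0, 82],
  ],
)

```text
time_s: 16.0
tcp_pos: [0.5494, 0.131, 0.0442]
eef_rot: [-164.1, 89.7, -69.8]
contact_force: [1.2, 0.6, -0.4]
gripper_width: 0.0716
```

carry_out(
  moves=[
    [0, -4, 0, 0, 0, -0.01, 82],
    [1, -8, 0, 0, 0, -0.01, 82],
    [1, -12, 0, 0, 0, -0.02, 82],
    [1, -16, 0, 0, 0, -0.02, 82],
    [2, -20, 0, 0, 0, -0.03, 82],
  ],
)

```text
time_s: 16.5
tcp_pos: [0.5511, 0.1109, 0.043]
eef_rot: [179.6, 89.7, -87.8]
contact_force: [0.2, 2.4, 2.7]
gripper_width: 0.0717
```

```bash
python3 m.py; python3 -c "
from h import *
im=r.capture('top')[150:260,190:340];a=r.capture('side')[120:260,190:330]
a=cv2.resize(a,(400,400),interpolation=2);b=cv2.resize(im,(400,293),interpolation=2);b=cv2.copyMakeBorder(b,0,107,0,0,0)
cv2.imwrite('pics/c10.png',cv2.convertScaleAbs(np.hstack([a,b]),alpha=1.5))"
```

```text
16.5 tcp [551.1 110.9  43. ] x [ 0.    -0.006 -1.   ] y [-0.999 -0.045  0.   ] F [0.2 2.4 2.7] w 71.7 q [ 32.  19. -25.   0. -46. -29.]
[[474.0, 1.0], [475.0, -175.0], [395.0, -174.0], [395.0, 1.0]] ang 90.0
[[597.0, 79.0], [597.0, -79.0], [516.0, -79.0], [516.0, 78.0]] ang 90.0
```

Contact is made (about 2.4 N) and the pot slides and straightens, with its base now at y≈-79. I continue towards the board.

carry_out(
  moves=[
    [0, -6, 0, 0, 0, -0.01, 82],
    [1, -12, 0, 0, 0, -0.01, 82],
    [1, -18, 0, 0, 0, -0.02, 82],
    [1, -24, 0, 0, 0, -0.03, 82],
    [1, -30, 0, 0, 0, -0.035, 82],
  ],
)

```text
time_s: 17.15
tcp_pos: [0.5514, 0.0801, 0.0426]
eef_rot: [168.6, 89.6, -100.9]
contact_force: [0.0, 1.6, 0.0]
gripper_width: 0.0723
```

carry_out(
  moves=[
    [0, -6, 0, 0, 0, 0, 82],
    [0, -12, 0, 0, 0, 0, 82],
    [0, -18, 0, 0, 0, 0, 82],
    [0, -24, 0, 0, 0, 0, 82],
    [0, -30, 0, 0, 0, 0, 82],
  ],
)

```text
time_s: 17.65
tcp_pos: [0.5517, 0.0504, 0.0428]
eef_rot: [172.8, 89.7, -96.6]
contact_force: [0.6, 0.5, -0.9]
gripper_width: 0.0717
```

```bash
python3 m.py
```

```text
17.65 tcp [551.7  50.4  42.8] x [-0.001 -0.006 -1.   ] y [-1.    -0.011  0.001] F [ 0.6  0.5 -0.9] w 71.7 q [ 26.  18. -26.   0. -45. -25.]
[[472.0, 4.0], [481.0, -173.0], [402.0, -176.0], [394.0, 0.0]] ang 87.45519256591797
[[593.0, 19.0], [594.0, -139.0], [513.0, -138.0], [512.0, 19.0]] ang 90.0
```

carry_out(
  moves=[
    [0, -6, 0, 0, 0, 0, 82],
    [0, -12, 0, 0, 0, 0, 82],
    [0, -18, 0, 0, 0, 0, 82],
    [0, -24, 0, 0, 0, 0, 82],
    [0, -30, 0, 0, 0, 0, 82],
  ],
)

```text
time_s: 18.2
tcp_pos: [0.5517, 0.0204, 0.0428]
eef_rot: [173.9, 89.7, -95.5]
contact_force: [-0.5, 2.1, 0.4]
gripper_width: 0.0716
```

carry_out(
  moves=[
    [0, -1, 0, 0, 0, 0, 82],
    [0, -2, 0, 0, 0, 0, 82],
    [0, -3, 0, 0, 0, 0, 82],
    [0, -4, 0, 0, 0, 0, 82],
    [0, -5, 0, 0, 0, 0, 82],
  ],
)

```text
time_s: 18.7
tcp_pos: [0.5517, 0.016, 0.0428]
eef_rot: [173.9, 89.7, -95.5]
contact_force: [-1.0, 2.2, 0.2]
gripper_width: 0.072
```

```bash
python3 m.py
```

```text
18.7 tcp [551.7  16.   42.8] x [-0.001 -0.006 -1.   ] y [-1.    -0.011  0.001] F [-1.   2.2  0.2] w 72.0 q [ 22.  18. -27.   0. -45. -22.]
[[472.0, 4.0], [480.0, -174.0], [402.0, -176.0], [395.0, 1.0]] ang 87.70938873291016
[[594.0, -20.0], [594.0, -174.0], [513.0, -172.0], [512.0, -20.0]] ang 90.0
```

Base is about 2–4 mm from the board; I advance until the force rises.

carry_out(
  moves=[
    [0, -1, 0, 0, 0, 0, 82],
    [0, -2, 0, 0, 0, 0, 82],
    [0, -3, 0, 0, 0, 0, 82],
  ],
)

```text
time_s: 19.05
tcp_pos: [0.5518, 0.0129, 0.0428]
eef_rot: [173.9, 89.7, -95.5]
contact_force: [-0.2, 2.0, 0.4]
gripper_width: 0.0717
```

carry_out(
  moves=[
    [0, -1, 0, 0, 0, 0, 82],
    [0, -1, 0, 0, 0, 0, 82],
  ],
)

```text
time_s: 19.25
tcp_pos: [0.5519, 0.012, 0.0428]
eef_rot: [176.2, 89.7, -93.2]
contact_force: [0.4, 3.1, 0.5]
gripper_width: 0.0718
```

carry_out(
  moves=[
    [0, -1, 0, 0, 0, 0, 82],
    [0, -1, 0, 0, 0, 0, 82],
  ],
)

```text
time_s: 19.45
tcp_pos: [0.5523, 0.0118, 0.0429]
eef_rot: [-173.5, 89.7, -82.9]
contact_force: [-0.4, 7.1, 0.5]
gripper_width: 0.0718
```

carry_out(
  moves=[
    [0, -1, 0, 0, 0, 0, 82],
    [0, -1, 0, 0, 0, 0, 82],
  ],
)

```text
time_s: 19.65
tcp_pos: [0.5524, 0.0118, 0.0429]
eef_rot: [-163.4, 89.8, -72.8]
contact_force: [-1.7, 11.6, -0.0]
gripper_width: 0.0717
```

carry_out(
  moves=[
    [0, 5, 0, 0, 0, 0, 82],
    [0, 20, 0, 0, 0, 0, 82],
    [0, 50, 20, 0, 0, 0, 82],
    [0, 80, 60, 0, 0, 0, 82],
    [0, 110, 105, 0, 0, 0, 82],
  ],
)

```text
time_s: 20.15
tcp_pos: [0.5506, 0.1185, 0.1448]
eef_rot: [158.3, 89.5, -111.1]
contact_force: [1.9, 1.1, -0.8]
gripper_width: 0.0717
```

carry_out(
  moves=[
    [0, 45, 10, 0, 0, 0, 82],
    [-10, 90, 20, 0, 0, 0, 82],
    [-20, 135, 30, 0, 0, 0, 82],
    [-30, 180, 40, 0, 0, 0, 82],
    [-40, 220, 40, 0, 0, 0, 82],
  ],
)

```text
time_s: 20.65
tcp_pos: [0.5112, 0.3404, 0.186]
eef_rot: [-167.0, 89.7, -76.4]
contact_force: [0.6, 1.2, 0.6]
gripper_width: 0.0718
```

```bash
python3 m.py; python3 -c "
from h import *
b=r.capture('top')[90:260,190:380];a=r.capture('side')[100:300,160:360]
a=cv2.resize(a,(400,400),interpolation=2);b=cv2.resize(b,(400,358),interpolation=2);b=cv2.copyMakeBorder(b,0,42,0,0,0)
cv2.imwrite('pics/fin.png',np.hstack([a,b]))"
```

```text
20.65 tcp [511.2 340.4 186. ] x [ 0.001 -0.005 -1.   ] y [-1.    -0.011 -0.001] F [0.6 1.2 0.6] w 71.8 q [ 52.  16.  -9.   0. -66. -51.]
[[474.0, 1.0], [475.0, -175.0], [399.0, -174.0], [398.0, 1.0]] ang 90.0
[[590.0, 0.0], [596.0, -177.0], [516.0, -178.0], [510.0, -2.0]] ang 88.26429748535156
```

View pics/fin.png

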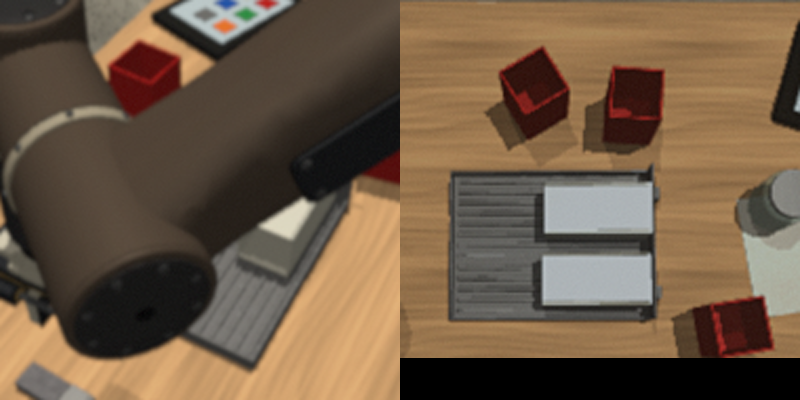

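The final view shows the pot lying at crop (545–653, 182–235) with its base at the board and the mouth facing away. The lying pot and the red pots are in place. I check the yaw with sub-pixel edge fits before handing in.

```bash
cat > y.py <<'E'
from h import *
g=np.mean([r.capture("top").mean(2) for _ in range(6)],0)
def edge(prof,th):  # first upward crossing
    i=np.where((prof[:-1]<th)&(prof[1:]>=th))[0][0];return i+(th-prof[i])/(prof[i+1]-prof[i])
def fit(P,z,ax):
    W=np.array([ray("top",p,z)[:2] for p in P])*1000;k=np.polyfit(W[:,ax],W[:,1-ax],1);return round(np.degrees(np.arctan(k[0])),2),W[:,1-ax].mean().round(1)
for nm,r0,r1,rm in(("pot",170,215,188),("dry",200,245,223)):
    up=[(c,rm-edge(g[r0:rm+1,c][::-1]*-1,-130)) for c in range(263,304)]
    lo=[(c,rm+edge(-g[rm:r1,c],-130)) for c in range(263,304)]
    b=[(300+edge(-g[q,300:318],-130),q) for q in range(rm-8,rm+8)]
    m=[(285-edge(-g[q,240:286][::-1],-130),q) for q in range(rm-8,rm+8)]
    print(nm,"sides dx/dy",fit(up,.094,1),fit(lo,.094,1),"base dy/dx",fit(b,.094,0),"mouth",fit(m,.094,0))
E
python3 y.py
```

```text
pot sides dx/dy (np.float64(-2.62), np.float64(593.9)) (np.float64(-0.22), np.float64(512.0)) base dy/dx (np.float64(-0.03), np.float64(-178.0)) mouth (np.float64(0.59), np.float64(0.5))
dry sides dx/dy (np.float64(0.09), np.float64(475.6)) (np.float64(-2.67), np.float64(396.4)) base dy/dx (np.float64(1.84), np.float64(-175.0)) mouth (np.float64(0.3), np.float64(3.5))
```

```bash
python3 -c "
from plant import r
print(r.close_job(), r.get_state()['time_s'])"
```

```text
the job is handed in; nothing more can be done
the job is handed in; nothing more can be done
```

The white pot now lies on its side with its base against the back board and its mouth facing the open end. The job was handed in at about 21 s, well under the 61 s limit.

- **Tipping:** I tipped the pot with the open fingertips astride its back wall, leaving a gap so nothing was gripped. One finger pushed it past its balance point, and the other carried it down until the load on the wrist disappeared.
- **Sliding:** I pushed it straight back with two spread fingertips at the mouth until it stopped at the board, with the force reaching about 12 N, then moved the arm clear.

**Last checks:** In the top view the base edge is at y ≈ -178 mm, where I estimate the board's inner face is, within about 2 mm. The base is flat to it, and the mouth is at about 0. The lying pot measures the same as before, and the jar and red pots look unmoved. I did not re-measure the eraser or brush.

**Checks that disagreed:** The fits to the pot's two long sides differ, at -2.6° and -0.2°. A rough box fit gave about 1.7° of turn, while the base and mouth edges gave 0 to 0.6°. The lying pot, which I did not touch, shows the same scatter, so I took it as measuring error and trusted the base edge and the firm stop. The arm hid the side camera's view of the tipping and of the end state.

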